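Clear the cut-off saw's run-out ledge into the scrap chute

ROBOT

A 6-joint arm with a two-finger parallel gripper is mounted at the origin on the work surface. World frame = base frame: x ahead of the robot, y to its left, z up, the work surface at z = 0. Lengths are in m, angles in rad, forces in N, time in s.
With the tool pointing down it reaches from about 0.325 to 0.775 m from the base axis. Payload 5.5 kg.
Tool frame: the origin (TCP) lies between the finger pads; the fingertips stand 8 mm ahead of it and the grasp point (between the pads) lies 11 mm behind it (tcp_to_tips is the distance from the TCP to the fingertips, in m); z points along the fingers, y is the direction in which the jaws open and shut (so a half turn about z gives the same grasp; the last joint's range is limited). The gripper opens to 88 mm and grips with 3 to 60 N. Pads are 20 mm wide; open, the fingers measure 115 mm over their backs; the gripper's body (75 mm by 178 mm) begins 61 mm behind the grasp point.
Start: joints at [1.181, 0.091, 1.231, -0, 1.82, -0.057], TCP at [0.196, 0.567, 0.231] pointing down, gripper open.
Joint ranges: [-2.87, 2.87], [-0.86, 2.18], [0.17, 2.46], [-1.51, 4.65], [0.06, 2.69], [-2.65, 2.65]. Speed limits (rad/s): [2.57, 2.57, 3.01, 3.14, 3.14, 3.14].

INTERFACE

Orientations are given as a unit quaternion [w, x, y, z].
In Python, from bench import * gives the robot as it stands. Calls block until the motion is done:
- move_to(position, orientation): joint-space move of the TCP to a pose.
- move_l(position, speed=0.15, orientation=None): straight line of the TCP; orientation=None keeps the orientation; speed is the mean speed in m/s.
- movej(angles): joint-space move.
- gripper_open() and close(): open the fingers fully, or close them until they stop; the grip force is fixed at half the most.
- hold(seconds).
- inverse_kinematics(position, orientation): joint angles nearest the present ones, or None.
- state(): the state.
- get_image(name): name is "side" or "top"; returns a dict with "frame" (400x640x3 uint8, blue, green, red), "depth" (400x640 float32, m along the optical axis (not along the pixel's ray), 0 where there is no reading), "camera_matrix" (3x3 intrinsics, pixels), "view" (4x4, takes a point from world to camera coordinates). Camera axes: x right, y up, looking along -z (the intrinsics and any distortion apply to the point x, -y, -z); pixel columns grow to the right and rows downward; lengths in m; the calibration is good to about 2 mm. A picture is of the moment at which its call begins.
A pose or a line that the arm cannot do raises IKError and nothing moves.
- job_done(): hands the job in, once; it reports no verdict.
The state is a dict: "time": time; "joint_pos": joint angles; "dq": joint speeds; "joint_torque": joint torques, N m; "ee_pos": TCP position; "ee_rot": TCP orientation; "ft_force": force on the tool from outside, world axes, zero at the start; "moment": the same for the moment, N m; "finger_gap": finger opening in m.
Only numpy, scipy, OpenCV 4.12 (cv2) and the standard library are available. Lean on these libraries where they do the work, as an engineer would, in place of code of your own. Each camera call takes 0.05 s, during which the arm holds its last target.

TASK

The scrap tray has just been emptied: put the loose funnel back into the tapered mouth of the scrap chute so that it sits level and fully home, and flip the red end stop up and over, out of the way. Then push both bronze slugs along the ledge, without lifting them, off its open end so that they drop through the funnel into the tray, and finally flip the stop fully down again. Leave the other things on the bench where they are, and let go of everything.

Things in the scene. Friction and masses are not known exactly. Their poses are not given: they have to be found in the camera images.
- funnel_center (a point): Loose open aluminium funnel, 0.28 kg: cone 52 mm high, outside diameter 62 mm at the bottom, 120 mm at the rim (half angle 29 degrees), wall 2.5 mm, throat about 56 mm. It starts standing on its small end on the bench. Point on its axis, 26 mm above its lower edge; z up the axis to the rim, -x towards its lug.
- funnel_lug (a point): Grip point of the funnel's black lug: a block 12 mm wide (funnel y), 20 mm high, reaching out to 89 mm from the funnel's axis, its top level with the rim. This point is 75 mm from the axis towards funnel -x and 16 mm above funnel_center. Funnel axes.
- chute_mouth (a point): Centre of the top edge of the chute's yellow tapered collar, 129 mm above the bench: a cone of the funnel's angle, 28 mm deep, 100 mm wide inside at the top, above a spout 70 mm wide. Funnel home: upright, funnel_center 9 mm below this point, rim about 18 mm under the ledge's top. Saw axes: z up, y along the ledge away from the chute, x across it to the fence, away from the robot.
- ledge_end (a point): Open end of the steel run-out ledge, on its top surface 165 mm above the bench, 65 mm from the chute's axis in saw +y at the same saw x. Ledge 8 mm thick, 345 mm long in +y, front edge 75 mm to -x; a fence 24 mm high along its back, face 18 mm to +x of this line. The seated funnel's rim clears the end by only 5 mm: its lug must not point to +y; -y or -x is free. Saw axes.
- shield_edge (a point): Middle of the front lower edge of the clear chip shield that hangs level over the slugs, 135 mm above the ledge, 150 mm long (75 mm either way in saw y). It reaches from here, 25 mm on the robot's side of the slugs' line, back past the fence: a tool must come in under it from the robot's side, leaning back towards the robot by 30 to 45 degrees. Saw axes.
- slug_a_center (a point): Centre of a bronze hexagon-bar slug, 26 mm across flats (30 mm across corners), 32 mm long, 165 g, lying on a flat on the ledge, its length along its y, within 0.1 rad of the saw's y and 10 mm of the line through ledge_end along saw y: the slug nearer to the chute. The clear way behind both slugs (saw +y) is over 100 mm.
- slug_b_center (a point): Centre of the second, equal slug, behind slug_a on the same ledge (farther from the chute, 40 to 70 mm on from slug_a).
- tray_floor (a point): Centre of the inner floor of the grey scrap tray, on the chute's axis under its spout: tray 170 by 150 mm outside, walls 36 mm high, fixed to the saw, whose axes it has.
- stop (a joint): Hinge of the red end stop. At 0 it is down and closes the ledge's open end (foot 4 mm above the ledge); it turns about saw +y, up towards the robot and over to the back, to 2.3 rad. Friction (about 0.1 N m) holds it where it is left. Above 1.9 rad it is out of the way.
- stop_hinge (a point): Middle of the stop on its hinge axis (along saw y), 47 mm above the ledge's top; 36 mm in saw +x and 75 mm in saw +y from the chute's axis. Saw axes.
- stop_knob (a point): Centre of the stop's grip, 72 mm from the hinge axis: a pair of black discs 22 mm in diameter, 20 mm wide over both (saw y), on a pin at the end of the stem. Gripped across the discs, fingers closing along saw y, they turn freely on the pin as the stop swings, so that the hand need not turn with it. At 0 it stands 2 mm above the hinge's level, on the robot's side (saw -x).
- strainer: Perforated bronze strainer, a cup 64 mm wide and 95 mm high standing on the bench; leave alone. Origin at its foot.
- hammer: Hammer lying on the bench, leave alone.
- punch: Steel pin punch, 125 mm long, lying on the bench, leave alone.
- wrench: Wrench lying on the bench, leave alone.
- brush: Brush lying on the bench, leave alone.
- oil: Squat blue tin, 60 mm wide and 75 mm high, standing on the bench; leave alone. Origin at its foot.
- jar: Small jar, 56 mm wide and 65 mm high, standing on the bench; leave alone. Origin at its foot.
Mind the look-alikes: they are no part of the job. There is more than one size of the part that bears funnel_center; the job needs the middle-sized.

How it is judged:
On the way, in this order (a step that is already met when the one before it is completed fails the run):
1. the funnel sits home in the chute's mouth and the stop is flipped over (beyond 1.9 rad) (horizontal distance between funnel_center and chute_mouth below 0.006 m and z of funnel_center in the frame of chute_mouth between -0.016 and -0.004 m and angle between funnel_center's own z axis and vertical below 0.08 rad and value of joint stop above 1.9 rad), for 0.2 s.
2. both slugs have dropped through the seated funnel into the tray (horizontal distance between funnel_center and chute_mouth below 0.006 m and z of funnel_center in the frame of chute_mouth between -0.016 and -0.004 m and angle between funnel_center's own z axis and vertical below 0.08 rad and x of slug_a_center in the frame of tray_floor between -0.078 and 0.078 m and y of slug_a_center in the frame of tray_floor between -0.068 and 0.068 m and height (world z) of each of slug_a_center, slug_b_center below 0.075 m and x of slug_b_center in the frame of tray_floor between -0.078 and 0.078 m and y of slug_b_center in the frame of tray_floor between -0.068 and 0.068 m), for 0.2 s.
At the end, for the whole second after the job is handed in: The funnel is home in the chute's collar (its centre within 6 mm of the chute's axis and at least 4 mm below the collar's top edge (fully home: 9 mm), its axis within 0.08 rad of upright), both slugs lie in the scrap tray, the stop is down (below 0.12 rad), and nothing is held (all of step 2 and value of joint stop below 0.12 rad); the robot touches nothing.
It fails at once if a slug is lifted (its centre more than 45 mm above the ledge's top) (height (world z) of any of slug_a_center, slug_b_center above 0.21 m).
It fails at once if a slug leaves the ledge anywhere but over the funnel's mouth (more than 62 mm from the chute's axis) ((height (world z) of slug_a_center between 0.08 and 0.145 m and horizontal distance between slug_a_center and chute_mouth above 0.062 m) or (height (world z) of slug_b_center between 0.08 and 0.145 m and horizontal distance between slug_b_center and chute_mouth above 0.062 m)).
It fails at once if a slug lands outside the tray ((height (world z) of slug_a_center below 0.075 m and not (x of slug_a_center in the frame of tray_floor between -0.078 and 0.078 m and y of slug_a_center in the frame of tray_floor between -0.068 and 0.068 m and height (world z) of slug_a_center below 0.075 m)) or (height (world z) of slug_b_center below 0.075 m and not (x of slug_b_center in the frame of tray_floor between -0.078 and 0.078 m and y of slug_b_center in the frame of tray_floor between -0.068 and 0.068 m and height (world z) of slug_b_center below 0.075 m))).
It fails at once if a bystander is moved by more than 30 mm (distance of any of strainer, hammer, punch, wrench, brush, oil, jar from where it was at the start of the episode above 0.03 m).
It also fails if it takes over 72 s, if anything falls off the work surface, if the arm or the gripper's body presses on something with over 40 N, if the wrist force passes 120 N, or if a joint passes its speed limit or range.

## Working session

There is one attempt and no reset: what is moved stays moved. The work goes in short steps, each a Python script; the robot and the scene stay as the last script left them, time stands still between calls to the robot, and variables do not carry over. Pictures are saved under pics/ and viewed, and the job is handed in when it is done.

```bash
ls; mkdir -p pics; python3 - <<'E'
from bench import *
import cv2,numpy as np,pickle
for n in("top","side"):
    g=get_image(n); cv2.imwrite(f"pics/{n}0.png",g["frame"]); pickle.dump(g,open(f"{n}0.pkl","wb"))
    print(n,g["camera_matrix"],g["view"].round(4), (g["depth"]>0).mean(), g.keys())
print(state())
E
```

```text
pics
top [[493.09901174   0.         320.16784484]
 [  0.         493.09901174 191.58355563]
 [  0.           0.           1.        ]] [[-0.0303 -0.9995 -0.009  -0.0219]
 [ 0.9972 -0.0309  0.0685 -0.534 ]
 [-0.0688 -0.0069  0.9976 -1.6278]
 [ 0.      0.      0.      1.    ]] 0.99601953125 dict_keys(['frame', 'depth', 'camera_matrix', 'view'])
side [[373.73840334   0.         306.9173245 ]
 [  0.         373.73840334 206.65313659]
 [  0.           0.           1.        ]] [[-0.9735 -0.2287 -0.0039  0.5173]
 [ 0.1639 -0.7091  0.6858 -0.2563]
 [-0.1596  0.667   0.7278 -1.0855]
 [ 0.      0.      0.      1.    ]] 0.99580859375 dict_keys(['frame', 'depth', 'camera_matrix', 'view'])
{'time': 0.1, 'joint_pos': array([ 1.18124646e+00,  9.18040708e-02,  1.23174412e+00, -1.80727610e-05,
        1.81982374e+00, -5.66725920e-02]), 'dq': array([-3.71658754e-04, -1.21655004e-03, -2.50261362e-03,  3.93405084e-04,
       -9.91743973e-05, -6.07687783e-04]), 'joint_torque': array([ 2.71851379e-03, -4.47860813e+01, -4.07565951e+01,  7.00495904e-02,
        2.85207876e-02, -1.13975589e-04]), 'ee_pos': array([0.19595332, 0.56683091, 0.22961973]), 'ee_rot': array([-1.88302901e-04,  1.65673382e-01,  9.86180277e-01, -8.69524606e-04]), 'ft_force': array([ 0.66023783, -0.49223314, -0.27097407]), 'moment': array([ 0.06391258,  0.04972443, -0.0002359 ]), 'finger_gap': 0.08810224215309777}
```

View pics/top0.png

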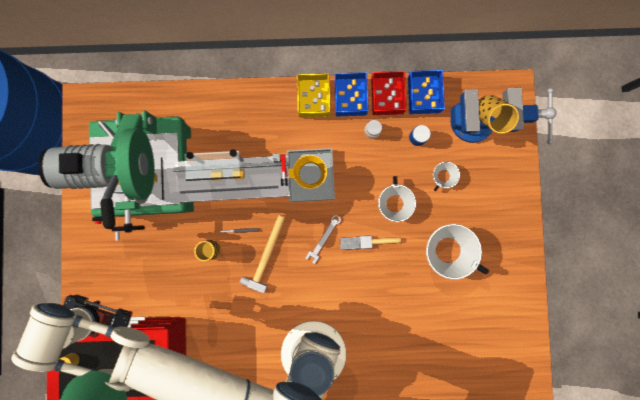

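View pics/side0.png

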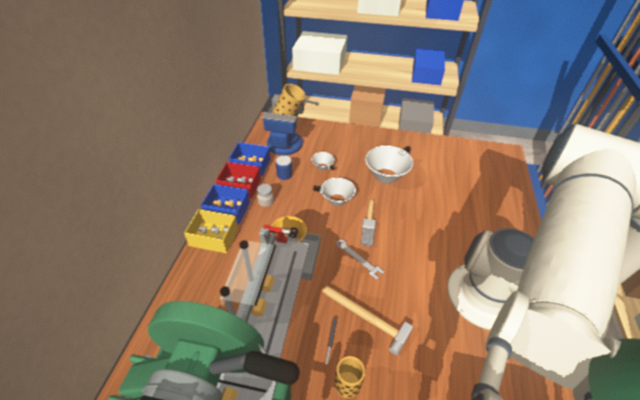

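Funnel candidates in the top view are small at (446,175), middle at (397,203) and large at (455,250). The yellow cup at (206,250) is the strainer and (500,115) is a perforated piece in the vise. By the description I choose the middle one at (397,203), with its lug at about (395,181). Next I'll check its size in a close crop.

```bash
cat > cam.py <<'E'
import numpy as np,cv2,pickle
def load(n): return pickle.load(open(n,"rb"))
def proj(g,P):
    P=np.atleast_2d(P); c=(g["view"]@np.c_[P,np.ones(len(P))].T)[:3]; K=g["camera_matrix"]
    return np.c_[K[0,0]*c[0]/-c[2]+K[0,2], K[1,1]*-c[1]/-c[2]+K[1,2]]
def ray(g,uv):
    K=g["camera_matrix"];R=g["view"][:3,:3];t=g["view"][:3,3]
    uv=np.atleast_2d(uv).astype(float)
    d=np.c_[(uv[:,0]-K[0,2])/K[0,0],-(uv[:,1]-K[1,2])/K[1,1],-np.ones(len(uv))]
    return -R.T@t, d@R
def plane(g,uv,z):
    o,d=ray(g,uv); return o+d*((z-o[2])/d[:,2])[:,None]
def pts(g):
    h,w=g["depth"].shape; u,v=np.meshgrid(np.arange(w),np.arange(h))
    o,d=ray(g,np.c_[u.ravel(),v.ravel()]); return (o+d*g["depth"].ravel()[:,None]).reshape(h,w,3)
E
python3 - <<'E'
from cam import *
t=load("top0.pkl");s=load("side0.pkl");P=pts(t)
for n,(u,v) in dict(bench=(340,290),rimmid=(397,187),tinA=(373,125),tray=(325,160),ledge=(250,190),spoutin=(311,172)).items(): print(n,P[v,u].round(4))
a=cv2.resize(t["frame"][130:240,150:350],None,fx=4,fy=4,interpolation=cv2.INTER_CUBIC);cv2.imwrite("pics/c1.png",a)
a=cv2.resize(t["frame"][140:290,350:500],None,fx=4,fy=4,interpolation=cv2.INTER_CUBIC);cv2.imwrite("pics/c2.png",a)
a=cv2.resize(s["frame"][200:350,200:360],None,fx=4,fy=4,interpolation=cv2.INTER_CUBIC);cv2.imwrite("pics/c3.png",a)
E
```

```text
bench [ 0.2043 -0.0941  0.001 ]
rimmid [ 0.538  -0.2897  0.0527]
tinA [ 0.7438 -0.2184  0.0598]
tray [ 0.6408 -0.0577  0.0028]
ledge [0.5342 0.1738 0.1677]
spoutin [ 0.6013 -0.0092  0.0042]
```

View pics/c1.png

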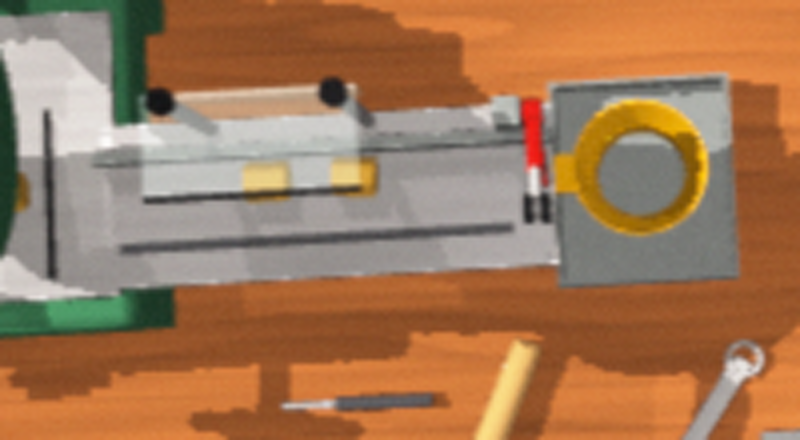

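View pics/c2.png

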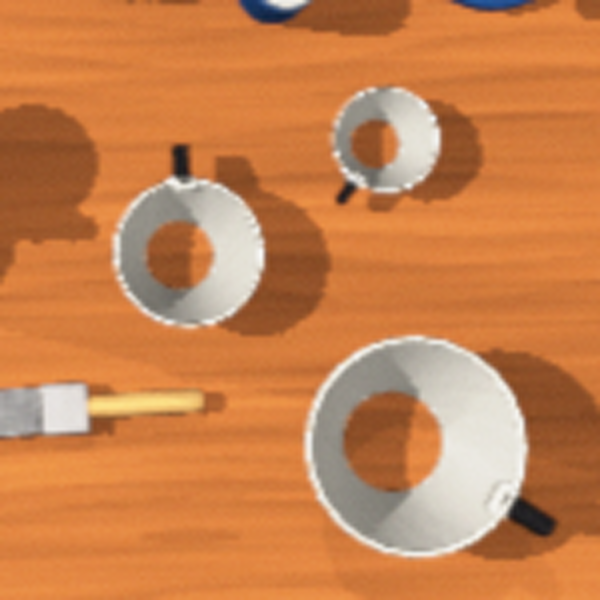

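View pics/c3.png

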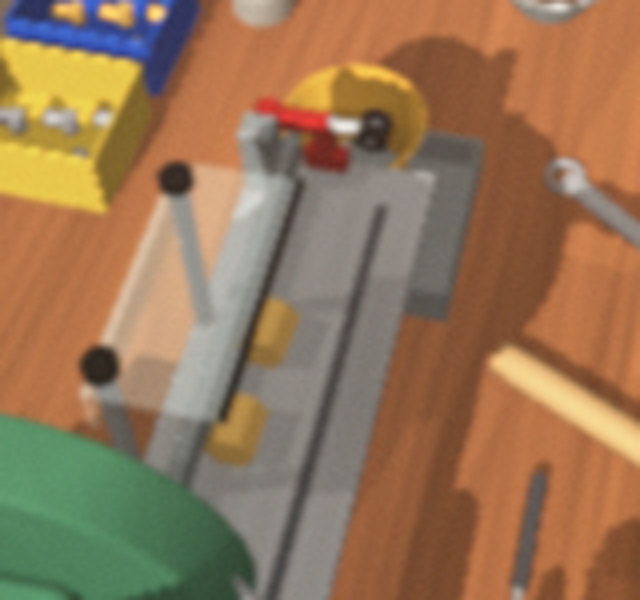

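The crop confirms the middle funnel: rim about 36 px across, which should come out near 120 mm, with its lug pointing up the image. Now I'll measure everything.

```bash
cat > meas.py <<'E'
from cam import *
t=load("top0.pkl");s=load("side0.pkl");P=pts(t);Q=pts(s)
F=t["frame"];H=cv2.cvtColor(F,cv2.COLOR_BGR2HSV)
def win(m,u0,u1,v0,v1):
    o=np.zeros_like(m);o[v0:v1,u0:u1]=m[v0:v1,u0:u1];return o
def circ(uv,z):
    p=plane(t,uv,z)[:,:2]; A=np.c_[2*p,np.ones(len(p))]
    x=np.linalg.lstsq(A,(p**2).sum(1),rcond=None)[0]
    r=np.sqrt(x[2]+x[:2]@x[:2]); return x[:2],r,np.abs(np.hypot(*(p-x[:2]).T)-r).max()
# funnels: grey/white hull, outer contour
for n,(u0,u1,v0,v1,z) in dict(mid=(375,420,180,226,.052),small=(430,466,158,194,.04),large=(420,492,220,284,.07)).items():
    m=win(((H[...,1]<90)&(H[...,2]>110)).astype(np.uint8),u0,u1,v0,v1)
    c=max(cv2.findContours(m,cv2.RETR_EXTERNAL,cv2.CHAIN_APPROX_NONE)[0],key=cv2.contourArea)
    h=cv2.convexHull(c)[:,0]
    print(n,circ(h,z), cv2.boundingRect(c))
# black lug of mid
m=win((H[...,2]<70).astype(np.uint8),385,405,172,190); v,u=np.nonzero(m); print("lug px",u.mean(),v.mean(),len(u),plane(t,[[u.mean(),v.mean()]],.052))
# collar yellow
m=win(((H[...,0]>15)&(H[...,0]<32)&(H[...,1]>150)).astype(np.uint8),293,340,145,200)
c=max(cv2.findContours(m,cv2.RETR_EXTERNAL,cv2.CHAIN_APPROX_NONE)[0],key=cv2.contourArea)[:,0]
c2=c[c[:,0]>298]
print("collar outer",circ(c2,.129), "hull")
hole=(m==0)*255; 
cs,hi=cv2.findContours(m,cv2.RETR_CCOMP,cv2.CHAIN_APPROX_NONE)
for k in range(len(cs)):
    if hi[0][k][3]>=0 and len(cs[k])>30: print("hole",circ(cs[k][:,0],.101),circ(cs[k][:,0],.07))
# slugs
for nm,g,w in(("top",t,(205,250,165,182)),("side",s,(245,278,270,320))):
    HH=cv2.cvtColor(g["frame"],cv2.COLOR_BGR2HSV)
    m=win(((HH[...,0]>12)&(HH[...,0]<35)&(HH[...,1]>90)).astype(np.uint8),*w)
    for c in cv2.findContours(m,cv2.RETR_EXTERNAL,cv2.CHAIN_APPROX_NONE)[0]:
        if cv2.contourArea(c)>15:
            M=cv2.moments(c);uv=[[M['m10']/M['m00'],M['m01']/M['m00']]]
            print(nm,"slug",uv,cv2.boundingRect(c),plane(g,uv,.191 if nm=="top" else .185),cv2.minAreaRect(c))
# tray corners
pt=P[150:205,290:336]
# ledge front edge / fence lines: depth rows
for u in (215,230,245,260,275):
    col=P[150:215,u]; 
    print(u,[(150+i,*col[i].round(3)) for i in range(0,65,1) if abs(col[i,2]-.166)<.008][::30], "max row z~.166:",max([150+i for i in range(65) if abs(col[i,2]-.166)<.008]), col[max([i for i in range(65) if abs(col[i,2]-.166)<.008])].round(4))
E
python3 meas.py
```

```text
mid (array([ 0.48715559, -0.28655533]), np.float64(0.06112606145061421), np.float64(0.0013714030764434906)) (378, 184, 38, 38)
small (array([ 0.57491949, -0.45430945]), np.float64(0.0440806542040829), np.float64(0.0017205364322986916)) (433, 162, 27, 26)
large (array([ 0.32549542, -0.45940079]), np.float64(0.08828503568160695), np.float64(0.001899009449000441)) (426, 224, 56, 55)
lug px 394.89473684210526 180.26315789473685 19 [[ 0.56031478 -0.28383425  0.052     ]]
collar outer (array([ 0.58988705, -0.00748331]), np.float64(0.05149994809570354), np.float64(0.0019522417610577589)) hull
hole (array([ 0.5878938 , -0.00822123]), np.float64(0.036297809242076), np.float64(0.002589507544386499)) (array([ 0.59123341, -0.00739849]), np.float64(0.03701941809125971), np.float64(0.00264098755373722))
top slug [[215.99375, 175.20625]] (211, 171, 11, 10) [[0.58009994 0.27143273 0.191     ]] ((216.0, 175.5), (9.0, 10.0), 90.0)
top slug [[238.375249500998, 173.74051896207584]] (233, 169, 12, 10) [[0.58241348 0.20414404 0.191     ]] ((238.5, 173.5), (9.0, 11.0), 90.0)
side slug [[258.8264705882353, 
[... 375 characters left out ...]
1410675048828)
215 [(180, np.float64(0.568), np.float64(0.28), np.float64(0.165))] max row z~.166: 199 [0.5103 0.2813 0.1648]
230 [(178, np.float64(0.573), np.float64(0.234), np.float64(0.168))] max row z~.166: 199 [0.5091 0.2362 0.162 ]
245 [(158, np.float64(0.633), np.float64(0.188), np.float64(0.163)), (194, np.float64(0.523), np.float64(0.19), np.float64(0.164))] max row z~.166: 198 [0.5105 0.1898 0.1656]
260 [(157, np.float64(0.635), np.float64(0.141), np.float64(0.165)), (193, np.float64(0.524), np.float64(0.144), np.float64(0.168))] max row z~.166: 197 [0.5125 0.1448 0.16  ]
275 [(166, np.float64(0.605), np.float64(0.096), np.float64(0.168))] max row z~.166: 196 [0.5135 0.0981 0.169 ]
```

```bash
cat >> meas.py <<'E'
print('----')
G=cv2.cvtColor(F,cv2.COLOR_BGR2GRAY).astype(float)
def line(us,v0f,z,half=4):
    out=[]
    for u in us:
        vc=v0f(u); vs=np.arange(int(vc)-half,int(vc)+half+1); w=np.clip(np.median(G[vs,u])-G[vs,u]-8,0,None)
        if w.sum()>5: out.append((u,(w*vs).sum()/w.sum()))
    p=plane(t,out,z); k=np.polyfit(p[:,1],p[:,0],1); 
    for _ in range(3):
        r=np.abs(p[:,0]-np.polyval(k,p[:,1])); k=np.polyfit(p[r<.003,1],p[r<.003,0],1)
    return k,(r<.003).sum(),p[0],p[-1]
print("slot",line(range(182,276),lambda u:192.2-(u-180)*5/97.5,.165))
print("shield edge",line(range(187,240),lambda u:180-(u-186)*3/54,.300))
# front edge via depth: last row of ledge
out=[]
for u in range(200,286):
    z=P[:,u,2]; rows=[r for r in range(185,210) if z[r]>.15 and z[r+1]<.13]
    if rows: out.append((u,rows[0]+.5))
p=plane(t,out,.165);print("front",np.polyfit(p[:,1],p[:,0],1),len(p),p[0],p[-1])
# tray outline gray
m=((H[...,1]<40)&(P[...,2]<.05)&(P[...,2]>.025)).astype(np.uint8);m=win(m,285,340,145,206)
v,u=np.nonzero(m); p=plane(t,np.c_[u,v],.036)[:,:2].astype(np.float32); r=cv2.minAreaRect(p); print("tray",r)
# red
m=(((H[...,0]<8)|(H[...,0]>172))&(H[...,1]>150)).astype(np.uint8);m=win(m,275,295,148,190)
v,u=np.nonzero(m);print("red",u.min(),u.max(),v.min(),v.max(),plane(t,[[u.mean(),v.mean()]],.212), P[v,u][:,2].max())
m=win((H[...,2]<60).astype(np.uint8),278,292,175,190);v,u=np.nonzero(m);print("knob",u.mean(),v.mean(),len(u),plane(t,[[u.mean(),v.mean()]],.222))
HS=cv2.cvtColor(s["frame"],cv2.COLOR_BGR2HSV)
m=win((HS[...,2]<60).astype(np.uint8),286,300,222,242);v,u=np.nonzero(m);print("knob side",u.mean(),v.mean(),len(u),plane(s,[[u.mean(),v.mean()]],.214))
# saw head clearance
for y in (.28,.32,.36,.40,.44):
    mm=(np.abs(P[...,1]-y)<.012)&(P[...,0]>.35)&(P[...,0]<.7); print(y,[(round(x,2),P[mm&(np.abs(P[...,0]-x)<.02)][:,2].max().round(3)) for x in (.4,.44,.48,.52,.56,.6,.64)])
E
python3 meas.py | sed '1,/----/d'
```

```text
slot (array([-0.02436489,  0.54457939]), np.int64(94), array([0.53501817, 0.38166852, 0.165     ]), array([0.54225538, 0.09776514, 0.165     ]))
shield edge (array([-0.0217343 ,  0.56521729]), np.int64(53), array([0.55822083, 0.3284423 , 0.3       ]), array([0.56136908, 0.18375386, 0.3       ]))
front [-0.02348607  0.51416147] 86 [0.50713951 0.32707461 0.165     ] [0.51133747 0.06807786 0.165     ]
tray ((0.5891456604003906, -0.008407481014728546), (0.16834205389022827, 0.14640897512435913), 1.332033395767212)
red 280 286 155 175 [[0.60976356 0.06858614 0.212     ]] 0.2282786326471078
knob 283.29411764705884 181.35294117647058 17 [[0.55244933 0.06745987 0.222     ]]
knob side 293.38461538461536 233.92307692307693 13 [[0.54956602 0.07226348 0.214     ]]
0.28 [(0.4, np.float64(0.014)), (0.44, np.float64(0.013)), (0.48, np.float64(0.01)), (0.52, np.float64(0.173)), (0.56, np.float64(0.312)), (0.6, np.float64(0.311)), (0.64, np.float64(0.31))]
0.32 [(0.4, np.float64(0.103)), (0.44, np.float64(0.009)), (0.48, np.float64(0.01)), (0.52, np.float64(0.174)), (0.56, np.float64(0.312)), (0.6, np.float64(0.316)), (0.64, np.float64(0.317))]
0.36 [(0.4, np.float64(0.01)), (0.44, np.float64(0.011)), (0.48, np.float64(0.013)), (0.52, np.float64(0.174)), (0.56, np.float64(0.172)), (0.6, np.float64(0.194)), (0.64, np.float64(0.165))]
0.4 [(0.4, np.float64(0.01)), (0.44, np.float64(0.014)), (0.48, np.float64(0.164)), (0.52, np.float64(0.171)), (0.56, np.float64(0.172)), (0.6, np.float64(0.196)), (0.64, np.float64(0.174))]
0.44 [(0.4, np.float64(0.009)), (0.44, np.float64(0.008)), (0.48, np.float64(0.378)), (0.52, np.float64(0.449)), (0.56, np.float64(0.469)), (0.6, np.float64(0.47)), (0.64, np.float64(0.467))]
```

Measured in world coordinates:
- **Chute:** axis at (0.5895, -0.008). Tray, collar and ledge agree within 1 mm.
- **Saw:** yaw 0.0235 rad.
- **Knob:** seen within 2–3 mm of its predicted place.
- **Funnel:** rim radius 61 mm, as expected for the middle one.

Next I'll check IK for all key poses.

```bash
cat > h.py <<'E'
import numpy as np
from scipy.spatial.transform import Rotation as R
from cam import *
YAW=.0235; C=np.array([.5895,-.008]); c,s=np.cos(YAW),np.sin(YAW)
def saw(x,y,z): return np.array([C[0]+c*x-s*y, C[1]+s*x+c*y, z])
def quat(yjaw,lean=0.,flip=False):
    # tool z leaning in saw +x-ish dir; jaw at world angle yjaw
    a=yjaw+(np.pi if flip else 0); y=np.array([np.cos(a),np.sin(a),0])
    f=np.array([np.cos(yjaw-np.pi/2),np.sin(yjaw-np.pi/2),0])
    z=np.sin(lean)*f-np.cos(lean)*np.array([0,0,1.]); x=np.cross(y,z)
    q=R.from_matrix(np.c_[x,y,z]).as_quat(); return q[[3,0,1,2]]
def zax(q): return R.from_quat(np.array(q)[[1,2,3,0]]).as_matrix()[:,2]
def tcp_grasp(p,q): return np.array(p)+.011*zax(q)
def tcp_tip(p,q): return np.array(p)-.008*zax(q)
HZ=.212
def knob(th,r=.072): return saw(.036-r*np.cos(th+.028),.075,HZ+r*np.sin(th+.028))
FUN=np.array([.4872,-.2866]); LA=np.radians(2.1)
LUG=np.array([*(FUN+.075*np.array([np.cos(LA),np.sin(LA)])),.042])
PA=-np.pi/2+YAW  # placed lug world angle
def placed(dz=0): return np.array([*(C+.075*np.array([np.cos(PA),np.sin(PA)])),.136+dz])
E
python3 - <<'E'
from bench import *
from h import *
for fl in(0,1):
    q=quat(np.pi/2+YAW,0,fl)
    for th in(0,.7,1.4,2.15): print("knob",fl,th,knob(th).round(3),np.round(inverse_kinematics(tcp_grasp(knob(th),q),q),2) if inverse_kinematics(tcp_grasp(knob(th),q),q) is not None else None)
    ql=quat(LA+np.pi/2,0,fl);qp=quat(PA+np.pi/2,0,fl)
    for p,q in((LUG,ql),(LUG+[0,0,.2],ql),(placed(.12),qp),(placed(),qp)):
        j=inverse_kinematics(tcp_grasp(p,q),q);print("fun",fl,p.round(3),None if j is None else np.round(j,2))
    for lean in(.55,.66,.75):
        q=quat(np.pi/2+YAW,lean,fl)
        for y,b in((.325,.12),(.325,0),(.2,0),(.08,0)):
            p=tcp_tip(saw(0,y,.177),q)-b*zax(q); j=inverse_kinematics(p,q);print("push",fl,lean,p.round(3),None if j is None else np.round(j,2))
E
```

```text
knob 0 0 [0.552 0.066 0.214] [ 0.06 -0.03  1.41 -0.    1.77 -1.54]
knob 0 0.7 [0.57  0.067 0.26 ] [ 0.06  0.02  1.27 -0.    1.85 -1.54]
knob 0 1.4 [0.613 0.068 0.283] [ 0.05  0.15  1.09 -0.    1.9  -1.54]
knob 0 2.15 [0.665 0.069 0.271] [ 0.05  0.29  0.95 -0.    1.9  -1.54]
fun 0 [ 0.562 -0.284  0.042] [-0.52  0.22  1.44 -0.    1.48 -2.13]
fun 0 [ 0.562 -0.284  0.242] [-0.52  0.17  1.14 -0.    1.83 -2.13]
fun 0 [ 0.591 -0.083  0.256] [-0.2   0.09  1.21 -0.    1.84 -0.22]
fun 0 [ 0.591 -0.083  0.136] [-0.2   0.09  1.42 -0.    1.63 -0.22]
push 0 0.55 [0.515 0.315 0.286] [ 0.67 -0.29  1.58 -0.33  1.41 -0.94]
push 0 0.55 [0.578 0.317 0.184] [ 0.6  -0.16  1.65 -0.31  1.2  -0.95]
push 0 0.55 [0.581 0.192 0.184] [ 0.36 -0.34  1.8  -0.19  1.16 -1.21]
push 0 0.55 [0.583 0.072 0.184] [ 0.08 -0.44  1.87 -0.03  1.16 -1.51]
push 0 0.66 [0.503 0.315 0.278] [ 0.73 -0.38  1.7  -0.43  1.31 -0.86]
push 0 0.66 [0.577 0.317 0.183] [ 0.63 -0.22  1.74 -0.41  1.09 -0.87]
push 0 0.66 [0.58  0.192 0.183] [ 0.39 -0.42  1.9  -0.25  1.05 -1.15]
push 0 0.66 [0.583 0.072 0.183] [ 0.09 -0.53  1.97 -0.05  1.04 -1.5
[... 899 characters left out ...]

push 1 0.55 [0.581 0.192 0.184] [ 0.36 -0.34  1.8  -0.19  1.16  1.94]
push 1 0.55 [0.583 0.072 0.184] [ 0.08 -0.44  1.87 -0.03  1.16  1.63]
push 1 0.66 [0.503 0.315 0.278] [ 0.73 -0.38  1.7  -0.43  1.31  2.28]
push 1 0.66 [0.577 0.317 0.183] [ 0.63 -0.22  1.74 -0.41  1.09  2.27]
push 1 0.66 [0.58  0.192 0.183] [ 0.39 -0.42  1.9  -0.25  1.05  1.99]
push 1 0.66 [0.583 0.072 0.183] [ 0.09 -0.53  1.97 -0.05  1.04  1.64]
push 1 0.75 [0.495 0.315 0.271] [ 0.78 -0.45  1.8  -0.52  1.24  2.36]
push 1 0.75 [0.576 0.317 0.183] [ 0.66 -0.27  1.81 -0.5   1.01  2.35]
push 1 0.75 [0.579 0.192 0.183] [ 0.41 -0.48  1.98 -0.32  0.96  2.04]
push 1 0.75 [0.582 0.072 0.183] [ 0.09 -0.6   2.06 -0.06  0.94  1.66]
```

```bash
python3 - <<'E'
from bench import *
from h import *
q0=state()["ee_rot"]
move_l([.155,.40,.32],.3)
q=quat(np.pi/2+YAW)
move_to([.42,.06,.33],q)
k=tcp_grasp(knob(0),q)
move_l(k+[0,0,.07],.25); move_l(k,.12)
g=get_image("top");cv2.imwrite("pics/k1.png",cv2.resize(g["frame"][100:260,200:400],None,fx=4,fy=4))
g=get_image("side");cv2.imwrite("pics/k1s.png",cv2.resize(g["frame"][150:290,200:380],None,fx=4,fy=4))
st=state();print(st["time"],st["ee_pos"],k,st["ft_force"])
E
```

```text
4.0417 [0.55220035 0.0661442  0.20464496] [0.55177582 0.06613403 0.20301574] [0.22371387 0.18426978 0.9279136 ]
```

View pics/k1s.png

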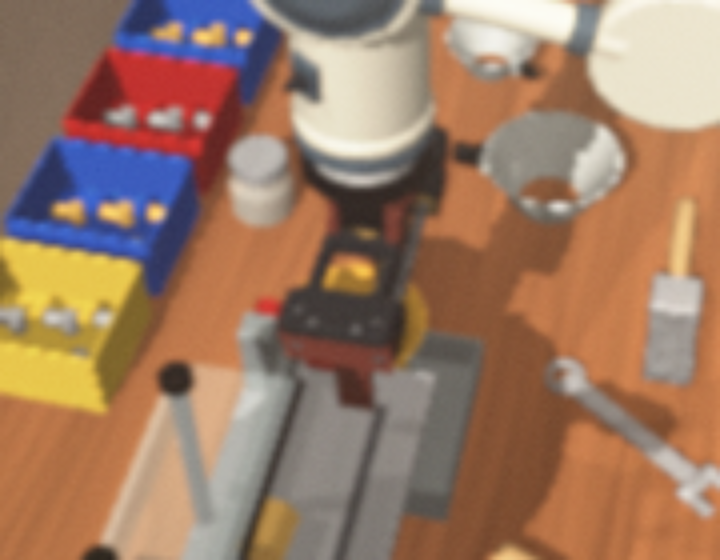

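The side view shows the hand over the knob, with the near finger at crop (355,380), at the stop's place. No contact force. I'll close and swing.

```bash
python3 - <<'E'
from bench import *
from h import *
q=quat(np.pi/2+YAW)
close(); st=state(); print("gap",st["finger_gap"],st["ft_force"])
assert .015<st["finger_gap"]<.026
for th in np.linspace(0,2.17,7)[1:]:
    move_l(tcp_grasp(knob(th),q),.15); st=state(); print(round(th,2),st["ft_force"].round(1),st["finger_gap"].round(4),(st["ee_pos"]-tcp_grasp(knob(th),q)).round(4))
gripper_open(); 
move_l(tcp_grasp(knob(2.17),q)+[0,0,.09],.25)
move_l([.45,-.08,.34],.35)
g=get_image("top");cv2.imwrite("pics/k2.png",cv2.resize(g["frame"][130:240,150:350],None,fx=4,fy=4)); print(state()["time"])
g=get_image("side");cv2.imwrite("pics/k2s.png",cv2.resize(g["frame"][150:290,200:380],None,fx=4,fy=4))
E
```

```text
gap 0.019625853208630157 [ 0.4740471   1.91437611 -0.82280539]Traceback (most recent call last):
  File "<stdin>", line 7, in <module>
AttributeError: 'float' object has no attribute 'round'
```

```bash
python3 - <<'E'
from bench import *
from h import *
q=quat(np.pi/2+YAW)
for th in np.linspace(0,2.17,7)[2:]:
    move_l(tcp_grasp(knob(th),q),.15); st=state(); print(round(th,2),st["ft_force"].round(1),round(st["finger_gap"],4),(st["ee_pos"]-tcp_grasp(knob(th),q)).round(4))
gripper_open(); 
move_l(tcp_grasp(knob(2.17),q)+[0,0,.09],.25)
move_l([.45,-.08,.34],.35)
g=get_image("top");cv2.imwrite("pics/k2.png",cv2.resize(g["frame"][130:240,150:350],None,fx=4,fy=4)); print(state()["time"])
g=get_image("side");cv2.imwrite("pics/k2s.png",cv2.resize(g["frame"][150:290,200:380],None,fx=4,fy=4))
E
```

```text
0.72 [-1.5  1.4  1.9] 0.0197 [-0.0001  0.0002 -0.0001]
1.08 [-1.1  1.8  3.9] 0.0198 [-0.0001  0.0002 -0.0001]
1.45 [0.7 3.7 3.7] 0.0197 [ 0.0001  0.0003 -0.    ]
1.81 [3.  3.2 3.8] 0.02 [ 0.0005  0.0003 -0.0001]
2.17 [3.7 4.1 2.8] 0.0197 [ 0.0007  0.0004 -0.0005]
9.675
```

View pics/k2s.png

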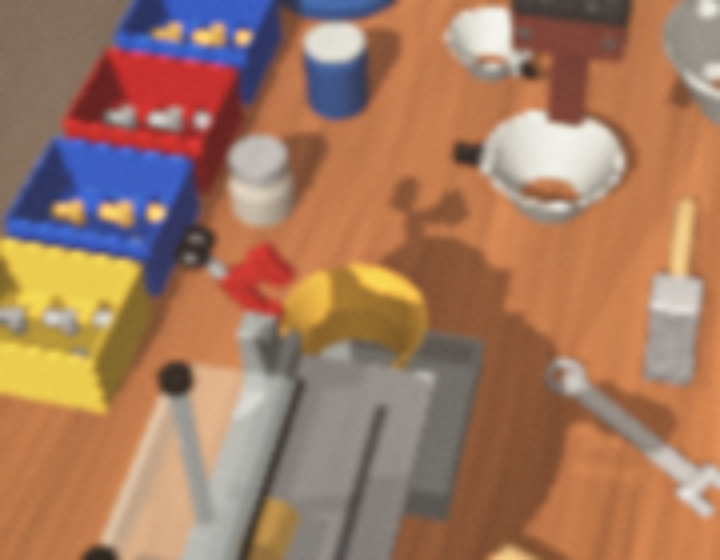

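The stop is flipped over, with its knob now at crop (193,245), behind the fence. Now the funnel: its lug is at crop (467,153), pointing as measured.

```bash
python3 - <<'E'
from bench import *
from h import *
q=quat(LA+np.pi/2)
k=tcp_grasp(LUG,q)
move_to(k+[0,0,.13],q); move_l(k,.15)
print(state()["ft_force"].round(1)); close(); st=state(); print("gap",st["finger_gap"],st["ft_force"].round(1))
move_l(k+[0,0,.21],.2); hold(.2)
st=state(); print(st["finger_gap"],st["ft_force"].round(1),st["moment"].round(2),st["time"])
import pickle
for n in("top","side"):
    g=get_image(n);pickle.dump(g,open(n+"3.pkl","wb"))
    p=proj(g,[[*FUN,.24]])[0].astype(int);u,v=p;x=g["frame"][max(0,v-70):v+70,max(0,u-80):u+80]
    cv2.imwrite(f"pics/f3{n}.png",cv2.resize(x,None,fx=4,fy=4)); print(n,p)
E
```

```text
[ 1.1 -0.9 -0. ]
gap 0.01191912770593165 [-0.2 -0.   0.3]
0.011661043288785 [ 0.7  0.3 -3.6] [ 0.06 -0.13  0.02] 14.4167
top [406 199]
side [340 146]
```

View pics/f3side.png

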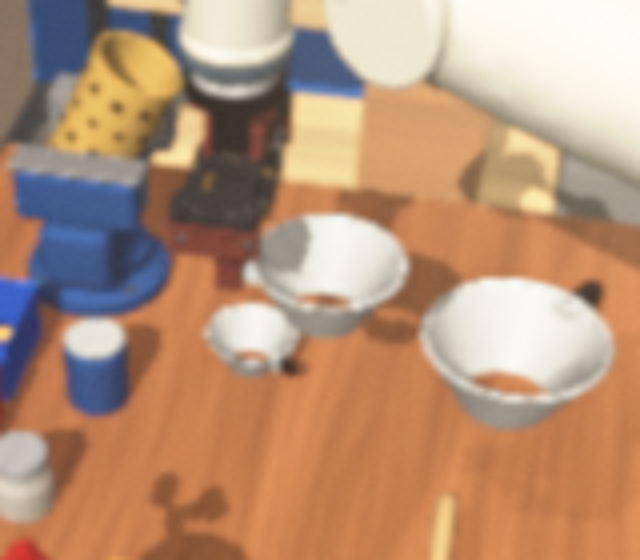

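View pics/f3top.png

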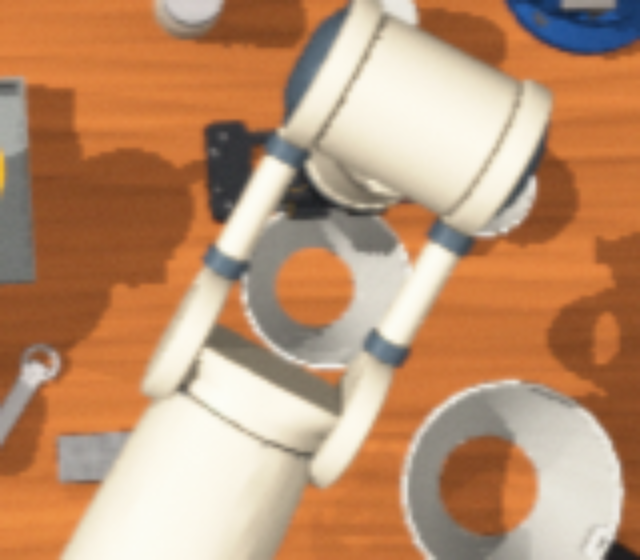

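The funnel is held by the lug and looks about level in the side crop (rim centre around (335,263)). I'll check tilt and offset from the rim depth.

```bash
python3 - <<'E'
from h import *
g=load("side3.pkl");Q=pts(g);H=cv2.cvtColor(g["frame"],cv2.COLOR_BGR2HSV)
d=np.hypot(Q[...,0]-FUN[0],Q[...,1]-FUN[1])
m=(d<.075)&(Q[...,2]>.2)&(Q[...,2]<.285)&(H[...,1]<90)
m=m.astype(np.uint8);c=max(cv2.findContours(m,cv2.RETR_EXTERNAL,cv2.CHAIN_APPROX_NONE)[0],key=cv2.contourArea)
p=Q[m>0];print(len(p),p[:,2].max())
# highest points per azimuth
a=np.degrees(np.arctan2(p[:,1]-FUN[1],p[:,0]-FUN[0]))
R_=[]
for k in range(-180,180,20):
    s_=p[(a>=k)&(a<k+20)]
    if len(s_): i=np.argsort(s_[:,2])[-3:]; R_.append(np.median(s_[i],0)); print(k,len(s_),R_[-1].round(4))
E
```

```text
823 0.2647066538358881
-180 33 [ 0.4342 -0.3051  0.2625]
-160 49 [ 0.4364 -0.3181  0.2605]
-140 78 [ 0.4546 -0.3325  0.2612]
-120 78 [ 0.4689 -0.3397  0.2628]
-100 90 [ 0.4821 -0.3446  0.2617]
-80 88 [ 0.5041 -0.3398  0.2624]
-60 80 [ 0.5218 -0.3294  0.2618]
-40 72 [ 0.5387 -0.316   0.2609]
-20 38 [ 0.5428 -0.3039  0.2585]
0 37 [ 0.545  -0.2716  0.2602]
20 5 [ 0.539  -0.2535  0.2635]
40 18 [ 0.5317 -0.2461  0.2609]
60 33 [ 0.5094 -0.2285  0.2621]
80 40 [ 0.4932 -0.2248  0.2617]
100 37 [ 0.4663 -0.227   0.2622]
120 30 [ 0.4502 -0.2396  0.2634]
140 10 [ 0.4392 -0.2502  0.262 ]
160 7 [ 0.4302 -0.2727  0.2619]
```

Level, rim at z 0.262 as expected, axis within 2 mm. Placing it.

```bash
python3 - <<'E'
from bench import *
from h import *
q=quat(PA+np.pi/2)
move_l(tcp_grasp(placed(.12),q),.2,q)
move_l(tcp_grasp(placed(.03),q),.15)
for dz in(.012,.006,.003,.001,-.001):
    move_l(tcp_grasp(placed(dz),q),.05); st=state(); print(dz,st["ft_force"].round(1),st["moment"].round(2),st["time"])
    if st["ft_force"][2]>8: break
import pickle
for n in("top","side"):
    g=get_image(n);pickle.dump(g,open(n+"4.pkl","wb"))
    u,v=proj(g,[[*C,.14]])[0].astype(int);x=g["frame"][max(0,v-70):v+70,max(0,u-80):u+80]
    cv2.imwrite(f"pics/p4{n}.png",cv2.resize(x,None,fx=4,fy=4))
E
```

```text
0.012 [ 0.1  0.3 -2.9] [-0.2   0.02  0.02] 17.5083
0.006 [ 0.6  0.3 -3.3] [-0.22  0.06  0.  ] 17.775
0.003 [-0.6 -0.2 -2.5] [-0.23  0.09 -0.06] 18.025
0.001 [ 0.2 -1.6 -0.8] [-0.39  0.03 -0.02] 18.275
-0.001 [-0.1 -4.3  0.5] [-0.48  0.09  0.  ] 18.525
```

View pics/p4side.png

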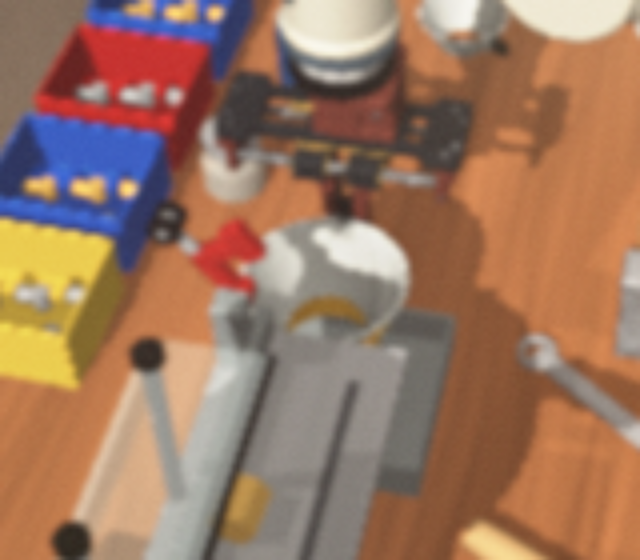

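The funnel is in the mouth with light contact (0.5 N in z, 4 N pushing -y, so about 1–2 mm off). I'll release so it self-centres, back out and check.

```bash
python3 - <<'E'
from bench import *
from h import *
import pickle
q=quat(PA+np.pi/2)
gripper_open(); p=np.array(state()["ee_pos"])
move_l(p+[0,0,.07],.2)
move_l([.42,-.06,.33],.35)
print(state()["time"])
for n in("top","side"):
    g=get_image(n);pickle.dump(g,open(n+"5.pkl","wb"))
    u,v=proj(g,[[*C,.14]])[0].astype(int);x=g["frame"][max(0,v-70):v+70,max(0,u-80):u+80]
    cv2.imwrite(f"pics/p5{n}.png",cv2.resize(x,None,fx=4,fy=4))
    Q=pts(g);H=cv2.cvtColor(g["frame"],cv2.COLOR_BGR2HSV)
    d=np.hypot(Q[...,0]-C[0],Q[...,1]-C[1]); m=(d<.068)&(Q[...,2]>.11)&(Q[...,2]<.157)&(H[...,1]<90)
    a=np.degrees(np.arctan2(Q[...,1]-C[1],Q[...,0]-C[0]));L=[]
    for k in range(-180,180,20):
        s_=Q[m&(a>=k)&(a<k+20)]; 
        if len(s_)>4: r=np.median(s_[np.argsort(s_[:,2])[-3:]],0); L.append(r)
    L=np.array(L); A=np.c_[L[:,:2]-C,np.ones(len(L))];k=np.linalg.lstsq(A,L[:,2],rcond=None)[0]
    c_=np.linalg.lstsq(np.c_[2*L[:,:2],np.ones(len(L))],(L[:,:2]**2).sum(1),rcond=None)[0]
    print(n,"tilt",k.round(4),"ctr",c_[:2].round(4), len(L)); print(L.round(3).tolist())
E
```

```text
21.1333
top tilt [0.0064 0.0118 0.1499] ctr [ 0.5896 -0.0093] 18
[[0.533, -0.017, 0.147], [0.541, -0.039, 0.148], [0.547, -0.049, 0.149], [0.568, -0.065, 0.151], [0.59, -0.068, 0.149], [0.615, -0.063, 0.15], [0.628, -0.051, 0.152], [0.641, -0.036, 0.149], [0.647, -0.024, 0.148], [0.648, -0.002, 0.151], [0.642, 0.017, 0.149], [0.621, 0.039, 0.152], [0.609, 0.045, 0.15], [0.593, 0.048, 0.152], [0.569, 0.046, 0.151], [0.55, 0.035, 0.149], [0.537, 0.019, 0.151], [0.533, -0.005, 0.151]]
side tilt [-0.0342 -0.0121  0.146 ] ctr [ 0.5894 -0.0076] 14
[[0.533, -0.021, 0.147], [0.542, -0.036, 0.146], [0.548, -0.05, 0.146], [0.572, -0.062, 0.148], [0.589, -0.066, 0.147], [0.615, -0.059, 0.147], [0.625, -0.053, 0.147], [0.641, -0.04, 0.146], [0.646, -0.009, 0.141], [0.648, -0.003, 0.147], [0.634, 0.026, 0.139], [0.551, 0.036, 0.15], [0.539, 0.024, 0.149], [0.532, 0.008, 0.148]]
```

View pics/p5side.png

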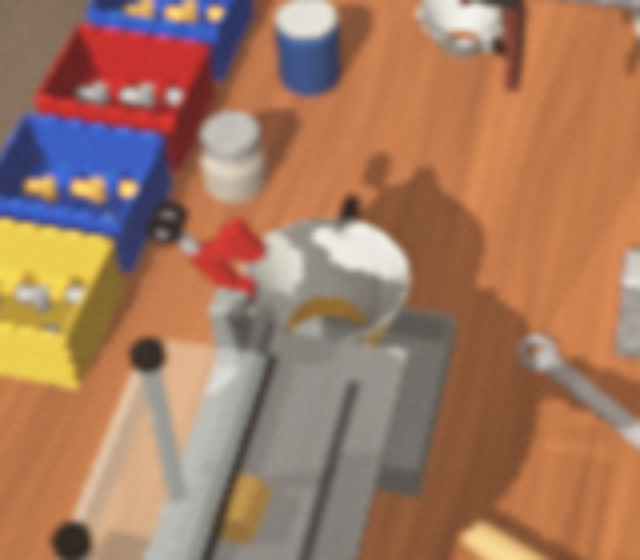

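View pics/p5top.png

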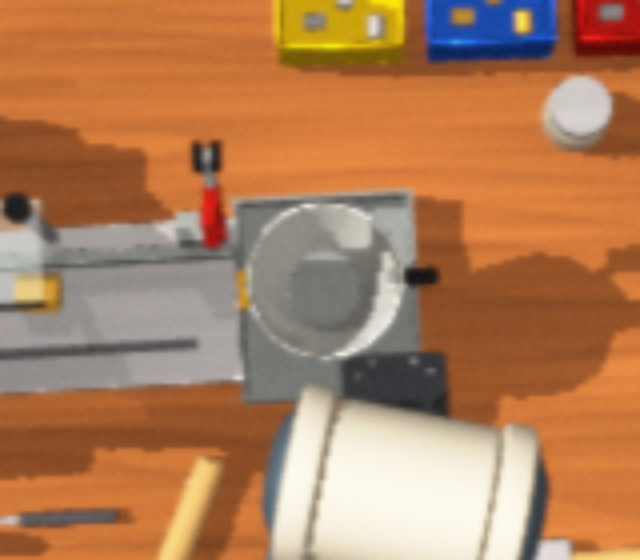

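The funnel is home: rim z about 0.147 (0.146 expected), centre within 1.5 mm, tilt about 0.01. The few low side readings are occluded azimuths. Lug points to -y. Next I'll close the fingers and bring them in behind slug B under the shield.

```bash
python3 - <<'E'
from bench import *
from h import *
import pickle
q=quat(np.pi/2+YAW,.66)
close()
p=tcp_tip(saw(0,.325,.177),q)
move_to(p-.14*zax(q),q); print(state()["time"],state()["ft_force"].round(1))
move_l(p-.03*zax(q),.2)
for n in("top","side"):
    g=get_image(n);pickle.dump(g,open(n+"6.pkl","wb"))
    u,v=proj(g,[[.585,.28,.18]])[0].astype(int);x=g["frame"][max(0,v-70):v+70,max(0,u-80):u+80]
    cv2.imwrite(f"pics/s6{n}.png",cv2.resize(x,None,fx=4,fy=4)); print(proj(g,[saw(0,.325,.177),saw(-.02,.325,.203)]),u,v)
print(state()["finger_gap"],state()["ft_force"].round(1))
E
```

```text
24.0 [ 0.1  0.1 -0.4]
[[202.01461909 175.56423902]
 [200.09632707 181.36717569]] 213 174
[[252.36586419 324.49799394]
 [259.82348665 320.82900872]] 256 308
0.0003608535638037945 [-0.7  1.3  0.7]
```

View pics/s6side.png

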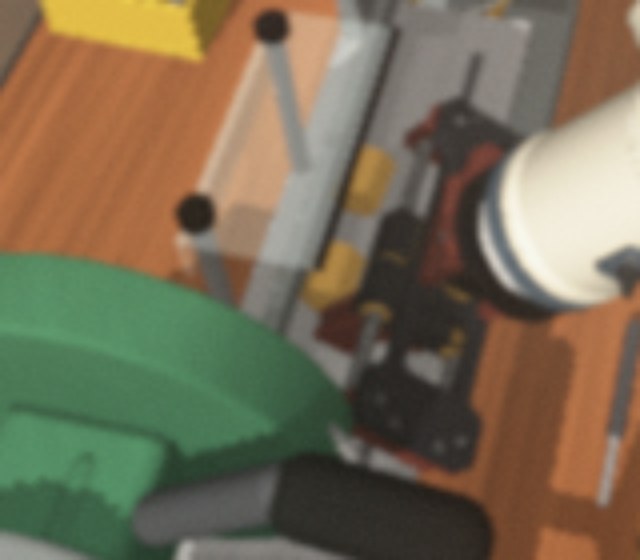

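View pics/s6top.png

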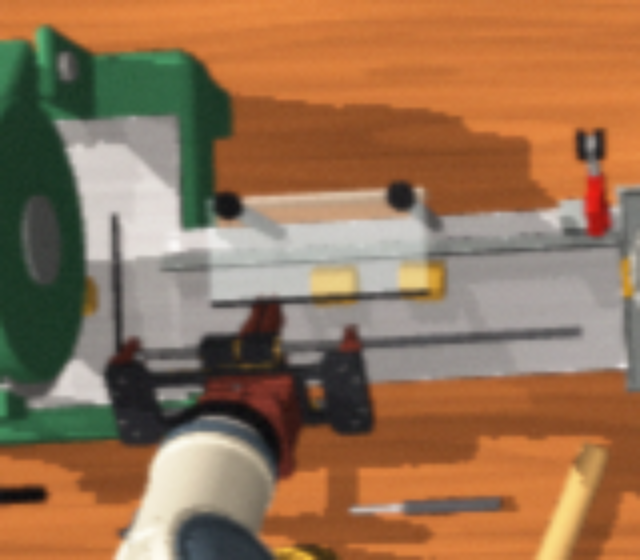

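The closed fingers at top-crop (265,310) are behind slug B at (333,283), clear of the shield posts and saw head. Going in and pushing in stages.

```bash
python3 - <<'E'
from bench import *
from h import *
import pickle
q=quat(np.pi/2+YAW,.66)
T=lambda y,dx=0: tcp_tip(saw(dx,y,.177),q)
move_l(T(.325),.1); print(state()["ft_force"].round(1))
move_l(T(.25),.08); print(state()["ft_force"].round(1))
move_l(T(.19),.08); print(state()["ft_force"].round(1),state()["time"])
for n in("top","side"):
    g=get_image(n);pickle.dump(g,open(n+"7.pkl","wb"))
    u,v=proj(g,[[.585,.14,.18]])[0].astype(int);x=g["frame"][max(0,v-70):v+70,max(0,u-80):u+80]
    cv2.imwrite(f"pics/s7{n}.png",cv2.resize(x,None,fx=4,fy=4)); print(proj(g,[saw(0,.19,.177)]),u,v)
E
```

```text
[ 0.6 -0.2  0.3]
[ 0.4 -0.9 -0.4]
[ 1.3 -0.  -0.2] 27.2417
[[246.48593261 173.13459935]] 260 172
[[268.86097291 274.28757903]] 273 260
```

View pics/s7side.png

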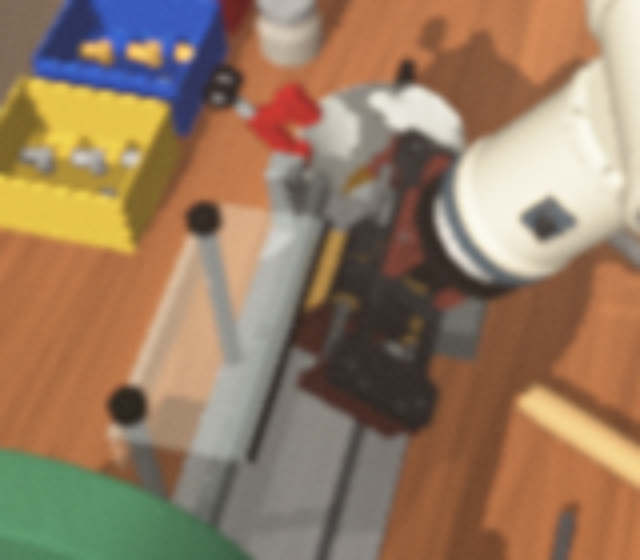

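View pics/s7top.png

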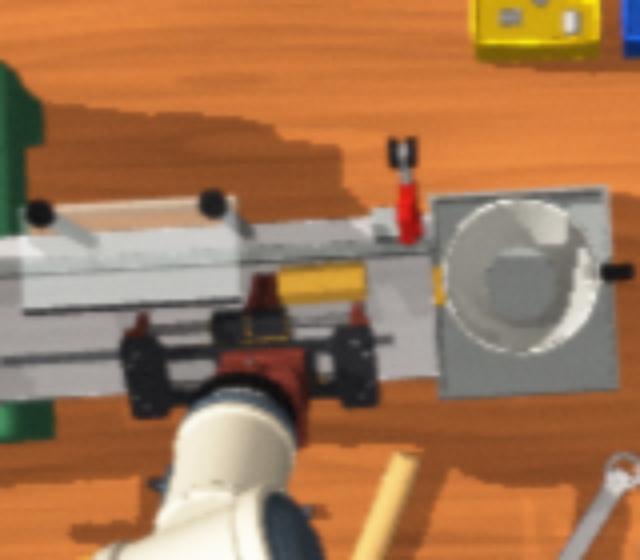

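Both slugs are together and aligned (top-crop 278–365, row 283), with A's front about 54 mm from the ledge end. Next I'll push A over.

```bash
cat > push.py <<'E'
import sys
from bench import *
from h import *
import pickle
q=quat(np.pi/2+YAW,.66)
T=lambda y,dx=0: tcp_tip(saw(dx,y,.177),q)
y=float(sys.argv[1]);tag=sys.argv[2]
move_l(T(y),.1); print(state()["ft_force"].round(1)); hold(.3); print(state()["time"])
for n in("top","side"):
    g=get_image(n);pickle.dump(g,open(n+tag+".pkl","wb"))
    u,v=proj(g,[[.585,.05,.15]])[0].astype(int);x=g["frame"][max(0,v-70):v+70,max(0,u-80):u+80]
    cv2.imwrite(f"pics/s{tag}{n}.png",cv2.resize(x,None,fx=4,fy=4))
E
python3 push.py .105 8
```

```text
[-0.2 -0.2 -0.2]
28.6417
```

View pics/s8top.png

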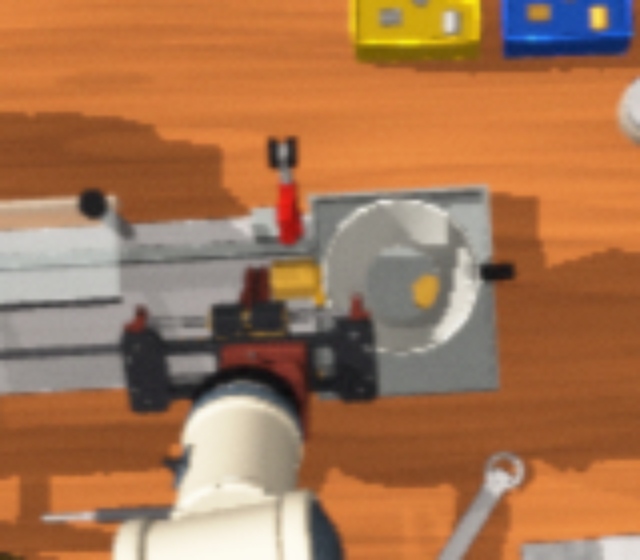

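Slug A is down in the tray, seen through the throat at crop (426,292). Slug B's front is at the ledge end, crop (295,278). Pushing B.

```bash
python3 push.py .068 9
```

```text
[ 0.2 -0.2 -0.6]
29.5583
```

View pics/s9top.png

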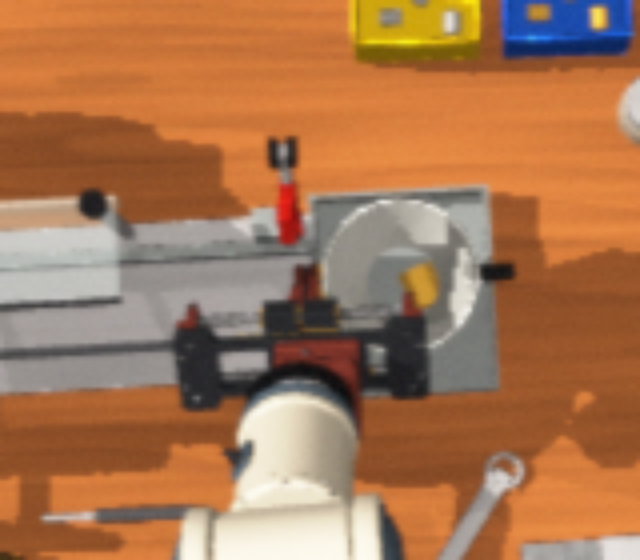

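B has dropped too, at crop (420,285). I'll back off along the tool axis and check the heights in the tray.

```bash
python3 - <<'E'
from bench import *
from h import *
import pickle
q=quat(np.pi/2+YAW,.66)
p=np.array(state()["ee_pos"]); move_l(p-.12*zax(q),.25)
q0=quat(np.pi/2+YAW); move_l([.40,.06,.36],.3,q0)
print(state()["time"],state()["ft_force"].round(1))
for n in("top","side"):
    g=get_image(n);pickle.dump(g,open(n+"10.pkl","wb"))
    u,v=proj(g,[[*C,.12]])[0].astype(int);x=g["frame"][v-45:v+45,u-50:u+50]
    cv2.imwrite(f"pics/s10{n}.png",cv2.resize(x,None,fx=6,fy=6,interpolation=cv2.INTER_CUBIC))
    Q=pts(g);H=cv2.cvtColor(g["frame"],cv2.COLOR_BGR2HSV)
    m=(H[...,0]>12)&(H[...,0]<35)&(H[...,1]>120)&(np.hypot(Q[...,0]-C[0],Q[...,1]-C[1])<.09)
    z=Q[m]; lo=z[z[:,2]<.095]; print(n,len(z),"low",len(lo),lo.mean(0).round(3) if len(lo) else 0, np.percentile(lo[:,2],[0,10,50,90,100]).round(3) if len(lo) else 0)
    m2=(np.hypot(Q[...,0]-C[0],Q[...,1]-C[1])<.068)&(H[...,1]<90)&(Q[...,2]>.141)&(Q[...,2]<.156);print("rim mean z",Q[m2][:,2].mean(),Q[m2].mean(0))
    kn=(H[...,2]<60)
E
```

```text
31.15 [-0.9  0.2  0. ]
top 101 low 84 [ 0.592 -0.023  0.058] [-0.003  0.05   0.062  0.066  0.068]
rim mean z 0.14576001134772631 [ 0.59336501 -0.01362085  0.14576001]
side 90 low 88 [ 0.595 -0.036  0.071] [0.059 0.062 0.07  0.082 0.094]
rim mean z 0.14465354255618387 [ 0.58264052 -0.03874654  0.14465354]
```

View pics/s10top.png

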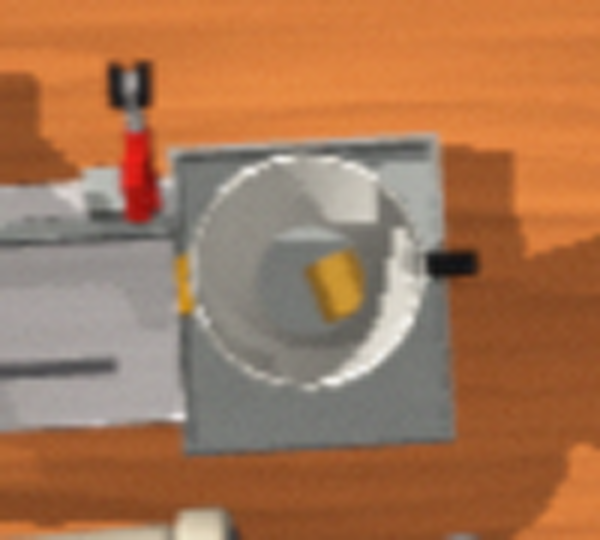

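View pics/s10side.png

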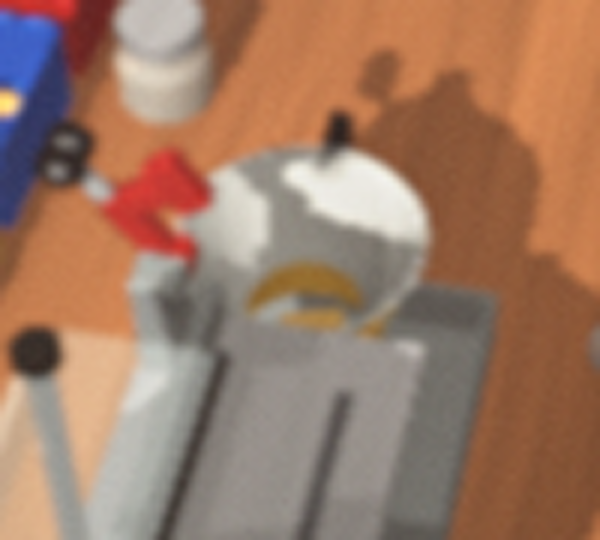

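A bronze slug lies in the tray with its top at about 0.064. That matches one slug resting on the other (floor 0.003 + 2×26 mm plus tilt), so both centres are below 0.06. The rim is still at 0.146. Now I'll flip the stop down.

```bash
python3 - <<'E'
from bench import *
from h import *
import pickle
q=quat(np.pi/2+YAW)
gripper_open()
k=tcp_grasp(knob(2.17),q)
move_l(k+[0,0,.09],.3); move_l(k,.15); close(); st=state(); print("gap",st["finger_gap"],st["ft_force"].round(1))
assert .016<st["finger_gap"]<.024
for th in list(np.linspace(2.17,0,7)[1:]):
    move_l(tcp_grasp(knob(th),q),.15); st=state(); print(round(th,2),st["ft_force"].round(1),round(st["finger_gap"],4))
gripper_open(); move_l(tcp_grasp(knob(0),q)+[0,0,.1],.2); move_l([.40,.06,.38],.3)
print(state()["time"],state()["ft_force"].round(1))
for n in("top","side"):
    g=get_image(n);pickle.dump(g,open(n+"11.pkl","wb"));cv2.imwrite(f"pics/e11{n}f.png",g["frame"])
    u,v=proj(g,[[*C,.12]])[0].astype(int);x=g["frame"][v-45:v+45,u-50:u+50]
    cv2.imwrite(f"pics/e11{n}.png",cv2.resize(x,None,fx=6,fy=6,interpolation=cv2.INTER_CUBIC))
E
```

```text
gap 0.019821840838873884 [-0.2  2.5 -0.9]
1.81 [-1.7  1.8  0.7] 0.0196
1.45 [-2.3  2.4  2.6] 0.02
1.08 [-5.   3.3  4.5] 0.0198
0.72 [-8.6  2.5  4.6] 0.02
0.36 [-9.   3.2  0.4] 0.0199
0.0 [-7.1  2.6  1.8] 0.0198
39.9167 [ 0.   0.4 -0.4]
```

View pics/e11side.png

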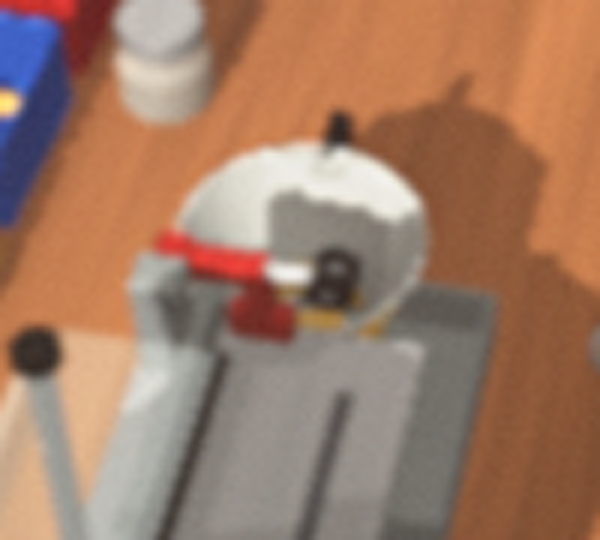

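View pics/e11topf.png

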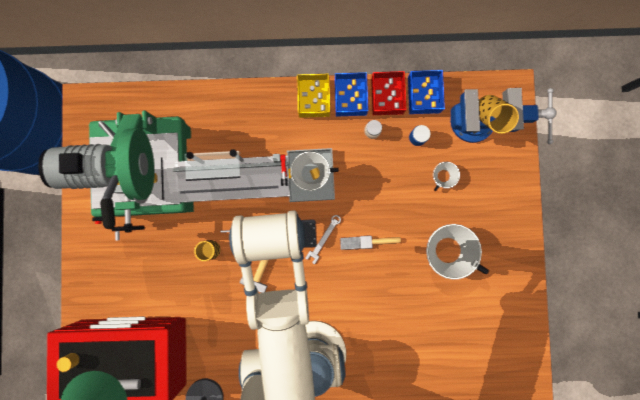

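The stop looks down again, with the knob at side-crop (335,275). I'll compare the knob pixel and the funnel with the start images.

```bash
python3 - <<'E'
from h import *
s0=load("side0.pkl");s1=load("side11.pkl")
for g in(s0,s1):
    H=cv2.cvtColor(g["frame"],cv2.COLOR_BGR2HSV);m=(H[...,2]<75)[222:246,284:302];v,u=np.nonzero(m);print("knob",u.mean()+284,v.mean()+222,len(u))
    r=(((H[...,0]<8)|(H[...,0]>172))&(H[...,1]>150))[215:250,255:292];v,u=np.nonzero(r);print("red",u.mean()+255,v.mean()+215,len(u),v.min()+215,v.max()+215)
print("px for 0.1 rad",proj(s1,[knob(0),knob(.1)]))
g=load("top11.pkl");Q=pts(g);H=cv2.cvtColor(g["frame"],cv2.COLOR_BGR2HSV)
d=np.hypot(Q[...,0]-C[0],Q[...,1]-C[1]);a=np.degrees(np.arctan2(Q[...,1]-C[1],Q[...,0]-C[0]));L=[]
for k in range(-180,180,20):
    s_=Q[(d<.068)&(Q[...,2]>.135)&(Q[...,2]<.157)&(H[...,1]<90)&(a>=k)&(a<k+20)]
    if len(s_)>3: L.append(np.median(s_[np.argsort(s_[:,2])[-3:]],0))
L=np.array(L);A=np.c_[L[:,:2]-C,np.ones(len(L))];print("rim plane",np.linalg.lstsq(A,L[:,2],rcond=None)[0].round(4))
x=np.linalg.lstsq(np.c_[2*L[:,:2],np.ones(len(L))],(L[:,:2]**2).sum(1),rcond=None)[0];print("ctr",x[:2])
m=(H[...,0]>12)&(H[...,0]<35)&(H[...,1]>120)&(d<.05)&(Q[...,2]<.1);print("slug top z",np.percentile(Q[m][:,2],[50,95]),Q[m].mean(0))
for n in("jar","wrench"):pass
E
```

```text
knob 293.12 233.06 50
red 276.5430463576159 232.6291390728477 151 224 241
knob 293.5263157894737 232.5 38
red 276.74615384615385 232.76923076923077 130 224 241
px for 0.1 rad [[293.1584513  231.9875812 ]
 [292.86297453 230.1914482 ]]
rim plane [ 0.0021 -0.0069  0.1496]
ctr [ 0.58971352 -0.00943473]
slug top z [0.05992605 0.06797452] [ 0.59191917 -0.02327332  0.0587513 ]
```

```bash
python3 - <<'E'
from bench import *
hold(.3); job_done(); print(state()["time"])
E
```

```text
the job is handed in; nothing more can be done
the job is handed in; nothing more can be done
```

I did every step in the required order and handed the job in at about 40 s of the 72 s allowed. No verdict is reported back. The sequence was:
- flipped the stop over to about 2.17 rad;
- seated the middle-sized funnel by its lug, with the lug towards saw -y;
- pushed both slugs off the open end with a leaning, closed hand;
- flipped the stop back down;
- opened the gripper and backed clear.

**Last checks:**
- **Funnel:** centre within about 1.5 mm of the chute's axis and tilt under 0.01 rad. The last top-view fit put the rim about 3.5 mm above its expected home height of 0.146 m. That camera reads 1–3 mm high on the ledge, and earlier views gave 0.146 to 0.147 m, so I take the funnel as home.
- **Stop:** its red part is within 0.2 px of where it was at the start, and the knob differs by 0.6 px, about 0.03 rad.
- **Slugs:** the last view shows only one, through the throat. Its top is at about 0.06 to 0.068 m, so I take it to be lying on the other, with both centres below about 0.055 m. I did see each one drop into the tray.
- **Bystanders:** in the final top view I saw none shifted. I did not measure them, and the arm partly covers the hammer and hides most of the punch.
- **Forces:** the wrist force readings I took stayed below about 13 N.

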